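Put the trimming tool away in its slide-top case

TASK

Draw the case's cover all the way back, then put the yellow-handled trimming tool away: loop first under the fixed deck and against the spring-backed stop, pushing the stop in until the handle end drops behind the sill, so that the tool lies flat and straight along the case on its floor. Then slide the cover fully shut and leave the other things on the table undisturbed.

Things in the scene. Friction and masses are not known exactly. Their poses are not given: they have to be found in the camera images.
- case_floor (a point): Wooden tool case, 220 x 126 mm, 51 mm high, fixed. This point: on its inner floor (8 mm above the table), at the centre of the opening (115 x 110 mm) that the cover uncovers. Its x axis runs level along the case from the low sill to the decked end, z up. Inside 110 mm wide: spread gripper fingers less than that. Side walls 8 mm thick, 43 mm above the floor. Inner end wall at x = +142.5 mm.
- sill (a point): Top inner edge, mid-width, of the sill: the low end wall of the case, 10 mm thick, its top 30 mm above the case floor, inner face at x = -57.5 mm from the floor point. Same axes as the case.
- deck_edge (a point): Top edge, mid-width, of the fixed green 6 mm deck that covers the far part of the case, x = +57.5 mm from the floor point on to the end wall. Deck underside 37 mm, top 43 mm above the case floor. The tool is longer than the opening between sill and deck, so it must go in tilted, loop down.
- stop (a joint): Spring-backed green plate hidden under the deck, 104 mm wide, 3 to 34 mm above the floor. Value in m: 0 at rest, its face 153 mm from the sill's inner face (x = +95.5 mm from the floor point); grows to 0.025 as pushed away from the sill. Pushes back with 3 N at 0, 5 N at 13 mm, 6.7 N at 25 mm. The 165 mm tool fits flat only with it pushed in 12 mm; let go, it presses the tool against the sill.
- cover (a joint): Pale plywood sliding cover, 133 x 108 x 6 mm; top 51 mm above the table, flush with walls and deck. Value in m: 0 = fully shut (end stop), grows as it slides along the case's -x, out over the sill, to 0.122 = fully back, when the whole opening is free. About 2.5 N of friction; stays where it is left. Starts shut or up to 30 mm ajar.
- cover_knob (a point): Centre (half-way up, 64 mm above the table) of the dark round wooden knob on the cover, 24 mm in diameter, 26 mm high, standing on the cover's top. 14 mm from the sill's inner face, towards the deck, when shut; moves with the cover. Same axes as the case.
- trimmer_center (a point): Trimming tool, 165 mm long, 70 g, lying on the bat: its centre, half-way along and 11 mm above its underside. Its x axis runs from handle end to loop tip. Yellow rectangular handle 20 mm wide, 22 mm high from x = -82.5 to +22.5 mm; brass ferrule 12 mm thick to x = 49 mm; flat steel loop 34 mm wide, 6 mm thick, at mid-height, to x = +82.5 mm.
- trimmer_tip (a point): The far end of the tool's steel loop, on its centre line at mid-height (82.5 mm from its centre along its x).
- bat: Fixed plywood board 200 x 260 x 12 mm on which the tool lies; origin at the centre of its underside, on the table.
- clay_ring: Bystander on the bat: terracotta ring 56 mm across, 18 mm high; origin at the centre of its underside.
- rib: Bystander on the bat: dark wooden rib, 64 x 40 x 9 mm; origin at the centre of its underside.
- clay_block: Bystander: block of hardened terracotta clay, about 95 x 120 mm, 58 mm high; origin on its underside.
- slip_bowl: Bystander: blue bowl, 100 mm across, 50 mm high; origin at the centre of its underside.
- glaze_jar: Bystander: glaze jar 56 mm across, 62 mm high; origin at the centre of its underside.
- tile: Bystander: glazed test tile 70 x 70 x 8 mm; origin at the centre of its underside.
Things that resemble listed ones, but are neither listed nor needed, are in the scene too. What is meant by the part that bears trimmer_center is not green, purple or turquoise, and is the larger of those in its own colour.

How it is judged:
By the outcome, as a careful person would: the job done as asked, in the order asked, and still so for the second after the job is handed in, with the robot touching nothing.
It also fails if it takes over 72 s, if anything falls off the work surface, if the arm or the gripper's body presses on something with over 40 N, if the wrist force passes 120 N, or if a joint passes its speed limit or range.

ROBOT

A 6-joint arm with a two-finger parallel gripper is mounted at the origin on the work surface. World frame = base frame: x ahead of the robot, y to its left, z up, the work surface at z = 0. Lengths are in m, angles in degrees, forces in N, time in s.
With the tool pointing down it reaches from about 0.325 to 0.775 m from the base axis. Payload 5.5 kg.
Tool frame: the origin (TCP) lies on the centre line of the jaws, within the pads' length; the fingertips stand 11 mm ahead of it and the grasp point (between the pads) lies 8 mm behind it; z points along the fingers, y is the direction in which the jaws open and shut (so a half turn about z gives the same grasp; the last joint's range is limited). The gripper opens to 85 mm and grips with 20 to 120 N. Pads are 22 mm wide; open, the fingers measure 114 mm over their backs; the gripper's body (76 mm by 85 mm) begins 54 mm behind the grasp point. The pads swing forward as they close: fully open they stand 13 mm farther back than shut.
Start: joints at [-68.165, 5.22, 70.514, -0, 104.267, -3.249], TCP at [0.254, -0.543, 0.242] pointing down, gripper open.
Joint ranges: [-164.24, 164.24], [-49.07, 125.15], [9.68, 141.18], [-86.29, 266.29], [3.28, 154.24], [-151.56, 151.56]. Speed limits (degrees/s): [147.25, 147.25, 172.46, 180, 180, 180].

INTERFACE

Orientations are given as [roll, pitch, yaw] about the fixed x, y, z axes, in that order (R = Rz(yaw) Ry(pitch) Rx(roll)).
In Python, from plant import manip gives the robot as it stands. The module is installed in compiled form; this text tells all that it offers.
- The arm moves only by the tool send_rows, never from a script. Its arguments are lists of equal length, an entry for each row: "dp": the shift along the world's x, y, z in units of 30 mm (1.0 is 30 mm), a list of three; "angular": the turn, a rotation vector about the world's x, y, z in rad, a list of three; "fingers": the finger opening in mm, from 0 to 85.4. In form: {"dp": [[x, y, z], ...], "angular": [[wx, wy, wz], ...], "fingers": [fingers, ...]}. A call has exactly 10 rows; each row shifts and turns the commanded pose from where the row before left it; what a row does not reach is not made up. A row lasts 1/10 s, in which the tool goes at most 50 mm and 8.59 degrees, less where a joint would pass 70% of its speed; a pose out of reach is approached as far as the arm can. A call is refused whole if a number of a shift passes 1 or a number of a turn 0.15, either way. A call with a gripper value outside its range is refused whole. The fingers move at their own pace and stop on an object; "newtons" is the grip in N (left out, the last holds). Time passes only in rows, so rows that do not move let the fingers close, or fill a call up. It gives the time, the measured TCP pose, the force and the opening at its end, in the units of the state.
- manip.state(): the state, without advancing time (a new reading comes with each control period).
- manip.get_image(name): name is "scene" or "top"; returns (picture, depth): 400x640x3 uint8, red, green, blue; 400x640 float32, m along the optical axis (not along the pixel's ray), 0 where there is no reading.
- manip.camera_info(name): a dict with "mtx" (3x3 intrinsics, pixels), "k1" (the pictures are not rectified: a ray, as slopes to the right and down, at radius r is drawn at 1 + k1 r^2 times it, then the intrinsics apply), "world_from_camera" (4x4, takes a point from camera to world coordinates). Camera axes: x right, y down, z forward; pixel columns grow to the right and rows downward; lengths in m; the calibration is good to about 2 mm. A picture is of the moment at which its call begins. camera_info takes no time and is no camera call.
- manip.job_done(): hands the job in, once; it reports no verdict.
The state is a dict: "t": time; "q": joint angles; "dq": joint speeds; "effort": joint torques, N m; "ee_pos": TCP position; "ee_rot": TCP orientation; "ft_force": force on the tool from outside, world axes, zero at the start; "wrist_torque": the same for the moment, N m; "grip_width": finger opening in m.
Only numpy, scipy, OpenCV 4.12 (cv2) and the standard library are available. Lean on these libraries where they do the work, as an engineer would, in place of code of your own. Each camera call takes 0.05 s, during which the arm holds its last target.

## Working session

There is one attempt and no reset: what is moved stays moved. The work goes in short steps, Python scripts to look and compute and a tool call to move; the robot and the scene stay as the last step left them, time stands still between calls to the robot, and variables do not carry over. Pictures are saved under pics/ and viewed, and the job is handed in when it is done.

Besides the shell and the picture viewer there is one more tool, called as name(argument=value, ...) on one line, values as JSON. send_rows: Moves the arm, as the interface text tells. Its arguments: {"type":"object","properties":{"dp":{"type":"array"},"angular":{"type":"array"},"fingers":{"type":"array"},"newtons":{"type":"number"}},"required":["dp","angular","fingers"]}

```bash
mkdir -p pics
cat > h.py <<'E'
import numpy as np,cv2
from plant import manip
def grab(n,tag):
    im,d=manip.get_image(n); np.savez(f'{n}.npz',im=im,d=d)
    cv2.imwrite(f'pics/{tag}.png',im[:,:,::-1]); return im,d
def ray(n,u,v):
    c=manip.camera_info(n);K=np.array(c['mtx']);k=c['k1']
    x=(u-K[0,2])/K[0,0];y=(v-K[1,2])/K[1,1];a,b=x,y
    for _ in range(30):
        s=1+k*(a*a+b*b);a,b=x/s,y/s
    return np.array([a,b,1.]),np.array(c['world_from_camera'])
def atz(n,u,v,z):
    r,T=ray(n,u,v);o=T[:3,3];d=T[:3,:3]@r
    return o+d*(z-o[2])/d[2]
def atd(n,u,v,d=None):
    r,T=ray(n,u,v)
    if d is None: d=np.load(n+'.npz')['d'][int(v),int(u)]
    return T[:3,:3]@(r*d)+T[:3,3]
def crop(n,tag,u0,u1,v0,v1,f):
    im=np.load(n+'.npz')['im'][v0:v1,u0:u1,::-1]
    cv2.imwrite(f'pics/{tag}.png',cv2.resize(im,None,fx=f,fy=f,interpolation=cv2.INTER_CUBIC))
E
python3 - <<'E'
from h import *
np.set_printoptions(precision=4,suppress=True)
print(manip.state())
for n in('scene','top'):
    grab(n,n+'0');print(manip.camera_info(n))
E
```

```text
{'t': 0.0, 'q': array([-68.1643,   5.2615,  70.5834,  -0.0005, 104.266 ,  -3.2482]), 'dq': array([-0.0315,  0.0231,  0.0298,  0.0018,  0.0006, -0.0827]), 'effort': array([ -0.0028, -45.873 , -41.8027,  -0.0001,   0.0116,  -0.    ]), 'ee_pos': array([ 0.2543, -0.5432,  0.2412]), 'ee_rot': array([-179.8892,   -0.0058,   25.0838]), 'ft_force': array([-0.0415, -0.9846, -0.6722]), 'wrist_torque': array([ 0.027 , -0.0164,  0.0216]), 'grip_width': 0.08508878330016346}
{'mtx': array([[455.0644,   0.    , 318.3481],
       [  0.    , 455.0644, 194.8107],
       [  0.    ,   0.    ,   1.    ]]), 'k1': 0.012717142089979868, 'world_from_camera': array([[ 0.6675,  0.5273, -0.5258,  1.222 ],
       [ 0.7446, -0.4753,  0.4687, -0.8071],
       [-0.0028, -0.7043, -0.7099,  1.0284],
       [ 0.    ,  0.    ,  0.    ,  1.    ]])}
{'mtx': array([[403.2157,   0.    , 315.5164],
       [  0.    , 403.2157, 207.6886],
       [  0.    ,   0.    ,   1.    ]]), 'k1': -0.08937639448784057, 'world_from_camera': array([[ 0.0196, -0.9863,  0.1641,  0.2544],
       [-0.9997, -0.0167,  0.0188, -0.178 ],
       [-0.0158, -0.1644, -0.9863,  1.5497],
       [ 0.    ,  0.    ,  0.    ,  1.    ]])}
```

View pics/scene0.png

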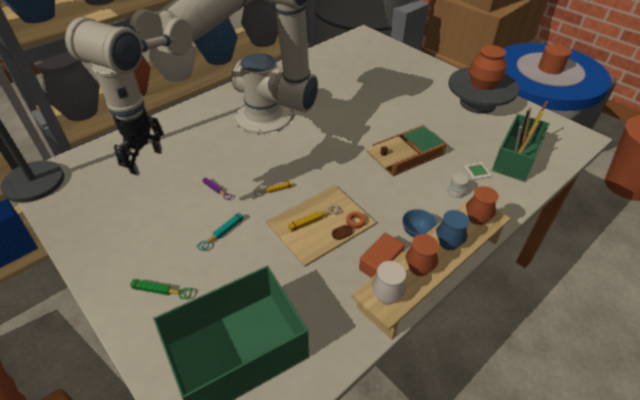

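View pics/top0.png

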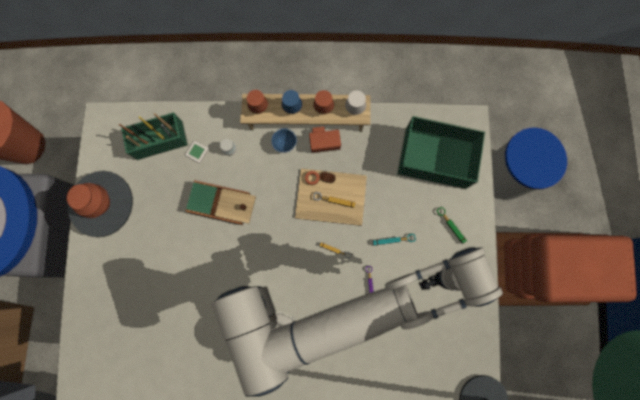

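The scene view shows the case at about (405,150), with the green deck at its upper right and the knob at (384,150). The target tool is on the bat at (313,219), with its loop at (335,210). The top view shows the case at (219,202) and the tool at (333,200). I'll enlarge both.

Run:
```python
from h import *
crop('top','t_case',175,265,170,235,8)
crop('top','t_bat',290,370,165,230,8)
crop('scene','s_case',360,455,115,180,8)
crop('scene','s_bat',260,380,180,265,6)
```

```text
(no output)
```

View pics/t_case.png

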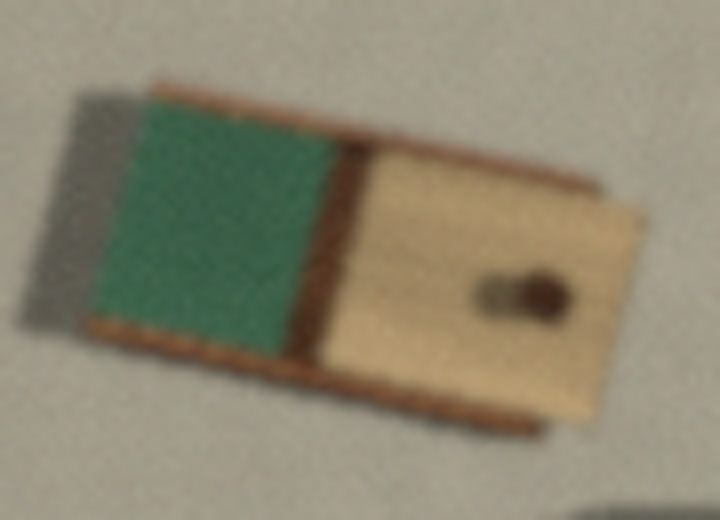

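View pics/t_bat.png

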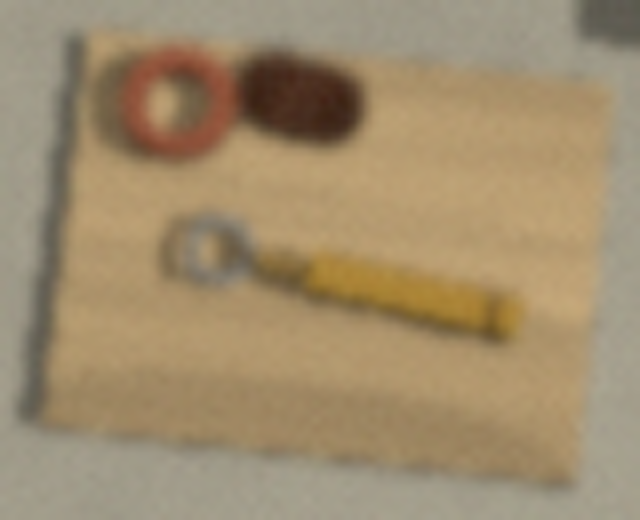

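View pics/s_case.png

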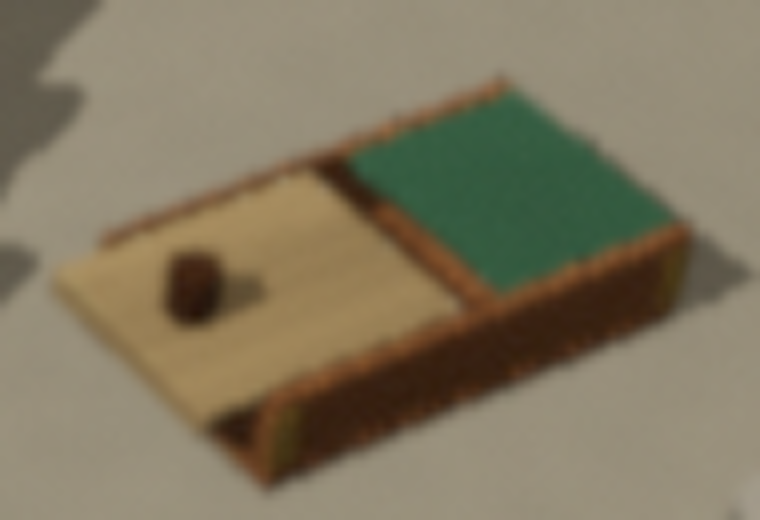

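View pics/s_bat.png

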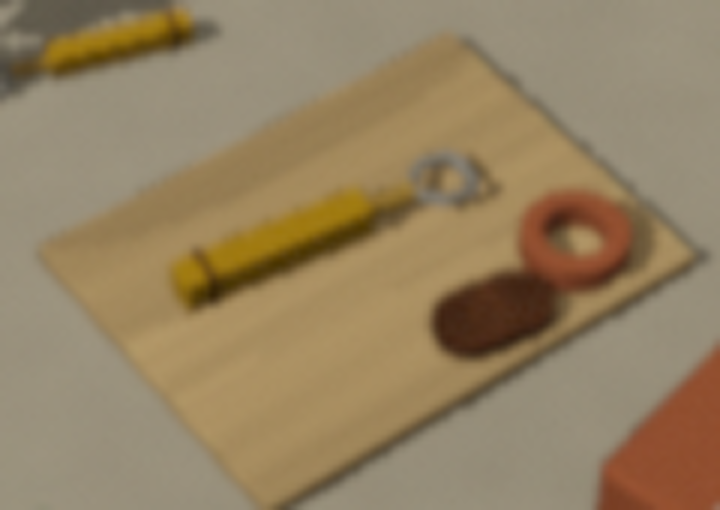

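```bash
cat > fit.py <<'E'
from h import *
from scipy.optimize import least_squares
np.set_printoptions(precision=4,suppress=True)
C={'tc':('top',175,170,8),'tb':('top',290,165,8),'sc':('scene',360,115,8),'sb':('scene',260,180,6)}
def W(c,p,z):
    n,u,v,f=C[c]; return atz(n,u+(p[0]+.5)/f-.5,v+(p[1]+.5)/f-.5,z)
E
python3 - <<'E'
from fit import *
z=.051
for nm,c,ps in [('deck','tc',[(148,95),(340,145),(283,352),(92,315)]),('cover','tc',[(375,150),(648,218),(597,425),(318,368)]),
 ('deck','sc',[(513,88),(348,160),(493,303),(685,225)]),('cover','sc',[(310,168),(60,275),(205,432),(465,305)])]:
    P=np.array([W(c,p,z) for p in ps]);print(nm,c);print(P[:,:2]);
    print('sides',[round(float(np.linalg.norm(P[i]-P[i-1]))*1000,1) for i in range(4)],'center',P.mean(0))
    a,b=(P[0]+P[3])/2,(P[1]+P[2])/2;d=a-b if 'deck'==nm else (a-b); print('yaw',np.degrees(np.arctan2(d[1],d[0])))
print('knob',W('tc',(545,293),.077),W('sc',(197,262),.077),W('sc',(193,288),.064))
print('walls',[W('tc',p,.051)[:2] for p in [(152,82),(603,185),(545,428)]])
for c,ps in [('tb',[(520,298),(512,340),(300,290),(315,252),(178,245)]),('sb',[(172,262),(212,292),(383,212),(362,188),(478,170)])]:
    print(c)
    for p,z in zip(ps,[.034]*4+[.023]): print(W(c,p,z))
print('hdl ctr',W('tb',(412,293),.034),W('sb',(283,238),.034))
print('loop ctr',W('tb',(213,250),.026),W('sb',(445,181),.026))
E
```

```text
deck tc
[[0.5984 0.3256]
 [0.575  0.2298]
 [0.4742 0.2512]
 [0.4904 0.3452]]
sides [109.8, 98.6, 103.0, 95.4] center [0.5345 0.2879 0.051 ]
yaw 78.22221951989914
cover tc
[[0.5728 0.2126]
 [0.5417 0.0793]
 [0.4422 0.0991]
 [0.4669 0.2338]]
sides [108.0, 136.9, 101.5, 136.9] center [0.5059 0.1562 0.051 ]
yaw 78.23747693817549
deck sc
[[0.4905 0.348 ]
 [0.4755 0.2541]
 [0.5792 0.225 ]
 [0.601  0.3259]]
sides [112.7, 95.1, 107.7, 103.2] center [0.5365 0.2882 0.051 ]
yaw 79.30496205275507
cover sc
[[0.4681 0.2376]
 [0.4459 0.1047]
 [0.5532 0.0765]
 [0.5723 0.2154]]
sides [106.5, 134.7, 110.9, 140.1] center [0.5099 0.1585 0.051 ]
yaw 81.3691834260391
knob [0.5004 0.1216 0.077 ] [0.4984 0.1281 0.077 ] [0.4988 0.1272 0.064 ]
walls [array([0.6049, 0.3241]), array([0.5574, 0.1016]), array([0.4403, 0.1237])]
tb
[ 0.5317 -0.2978  0.034 ]
[ 0.5114 -0.294   0.034 ]
[ 0.5339 -0.1927  0.034 ]
[ 0.5525 -0.1996  0.034 ]
[ 0.557  -0.1337  0.023 ]
sb
[ 0.5135 -0.2929  0.034 ]
[ 0.5411 -0.2907  0.034 ]
[ 0.5576 -0.1952  0.034 ]
[ 0.5388 -0.1921  0.034 ]
[ 0.5612 -0.1336  0.023 ]
hdl ctr [ 0.5333 -0.2462  0.034 ] [ 0.5377 -0.2429  0.034 ]
loop ctr [ 0.5542 -0.1507  0.026 ] [ 0.5576 -0.1531  0.026 ]
```

send_rows(dp=[[0.34,0.93,0],[0.34,0.93,0],[0.34,0.93,0],[0.34,0.93,0],[0.34,0.93,0],[0.34,0.93,-0.1],[0.34,0.93,-0.1],[0.34,0.93,-0.1],[0.34,0.93,-0.1],[0.34,0.93,-0.1]], angular=[[0,0,0.1],[0,0,0.1],[0,0,0.1],[0,0,0.1],[0,0,0.1],[0,0,0.1],[0,0,0.1],[0,0,0.1],[0,0,0.1],[0,0,0.023]], fingers=[60,60,60,60,60,60,60,60,60,60], newtons=40)

```text
t: 1.1
ee_pos: [0.3565, -0.2631, 0.2267]
ee_rot: [-180.0, -0.0, 78.1]
ft_force: [0.3, -0.4, 0.3]
grip_width: 0.0598
```

send_rows(dp=[[0.34,0.93,-0.25],[0.34,0.93,-0.25],[0.34,0.93,-0.25],[0.34,0.93,-0.25],[0.34,0.93,-0.25],[0.34,0.93,-0.25],[0.34,0.93,-0.25],[0.34,0.93,-0.25],[0.34,0.93,-0.25],[0.34,0.93,-0.25]], angular=[[0,0,0],[0,0,0],[0,0,0],[0,0,0],[0,0,0],[0,0,0],[0,0,0],[0,0,0],[0,0,0],[0,0,0]], fingers=[60,60,60,60,60,60,60,60,60,60])

```text
t: 2.1
ee_pos: [0.4584, 0.0158, 0.1516]
ee_rot: [-180.0, 0.0, 78.0]
ft_force: [-0.3, -0.2, -0.2]
grip_width: 0.0597
```

send_rows(dp=[[0.34,0.92,-0.1],[0.34,0.92,-0.1],[0.34,0.92,-0.1],[0.35,0.91,-0.1],[0,0,-0.5],[0,0,-0.5],[0,0,-0.5],[0,0,-0.5],[0,0,-0.4],[0,0,0]], angular=[[0,0,0],[0,0,0],[0,0,0],[0,0,0],[0,0,0],[0,0,0],[0,0,0],[0,0,0],[0,0,0],[0,0,0]], fingers=[60,60,60,60,60,60,60,60,60,60])

```text
t: 3.1
ee_pos: [0.4981, 0.1239, 0.0656]
ee_rot: [-179.8, 0.1, 77.9]
ft_force: [0.1, -0.6, -0.3]
grip_width: 0.0598
```

Run:
```python
from h import *
grab('scene','s1');crop('scene','s1c',350,460,80,180,7)
s=manip.state();print(s['ee_pos'],s['ft_force'])
```

```text
[0.49879725 0.124112   0.06711572] [ 0.23161464  0.47656287 -0.04502714]
```

View pics/s1c.png

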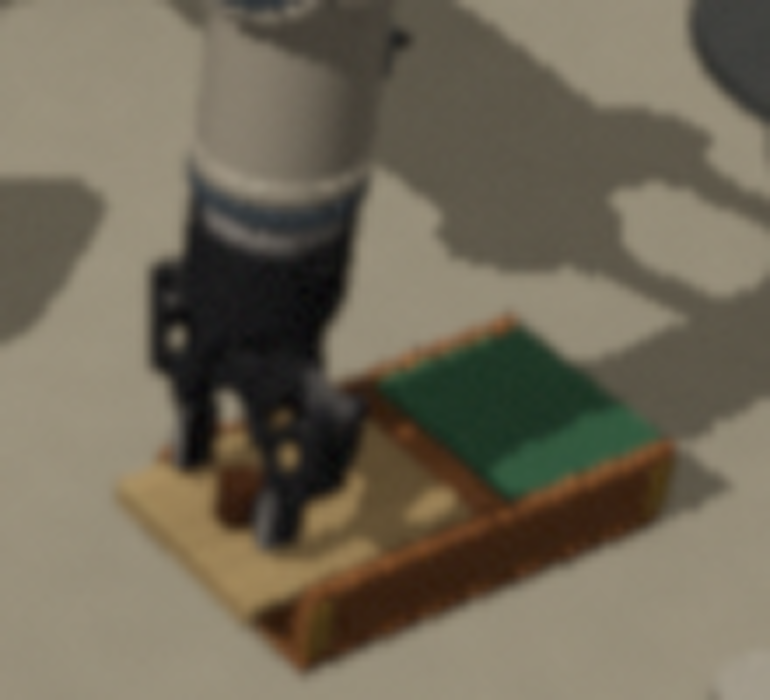

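The knob, at (235,490) in the crop, stands between the fingers. I'll close on it and start pulling.

send_rows(dp=[[0,0,0],[0,0,0],[0,0,0],[0,0,0],[-0.04,-0.2,0],[-0.08,-0.4,0],[-0.08,-0.4,0],[-0.08,-0.4,0],[-0.08,-0.4,0],[-0.08,-0.4,0]], angular=[[0,0,0],[0,0,0],[0,0,0],[0,0,0],[0,0,0],[0,0,0],[0,0,0],[0,0,0],[0,0,0],[0,0,0]], fingers=[20,20,20,20,20,20,20,20,20,20], newtons=50)

```text
t: 4.15
ee_pos: [0.4852, 0.0597, 0.0697]
ee_rot: [-179.9, -0.1, 78.0]
ft_force: [-7.6, 4.7, 7.5]
grip_width: 0.022
```

send_rows(dp=[[-0.1,-0.2,0.05],[-0.08,-0.2,0],[-0.06,-0.2,0],[-0.04,-0.2,0],[-0.04,-0.2,0],[-0.04,-0.2,0],[-0.02,-0.1,0],[-0.02,-0.1,0],[0,0,0],[0,0,0]], angular=[[0,0,0],[0,0,0],[0,0,0],[0,0,0],[0,0,0],[0,0,0],[0,0,0],[0,0,0],[0,0,0],[0,0,0]], fingers=[20,20,20,20,20,20,20,20,20,20])

```text
t: 5.15
ee_pos: [0.478, 0.0267, 0.0698]
ee_rot: [179.7, -1.3, 78.3]
ft_force: [20.5, 38.8, -13.9]
grip_width: 0.0221
```

Run:
```python
from h import *
grab('scene','s2');crop('scene','s2c',350,460,80,180,7)
s=manip.state();print(s['ee_pos'],s['ft_force'],s['wrist_torque'])
```

```text
[0.4780025  0.02675373 0.06977872] [ 19.07792868  38.13154378 -13.1256315 ] [ 6.16526921 -2.94898793 -0.13645766]
```

View pics/s2c.png

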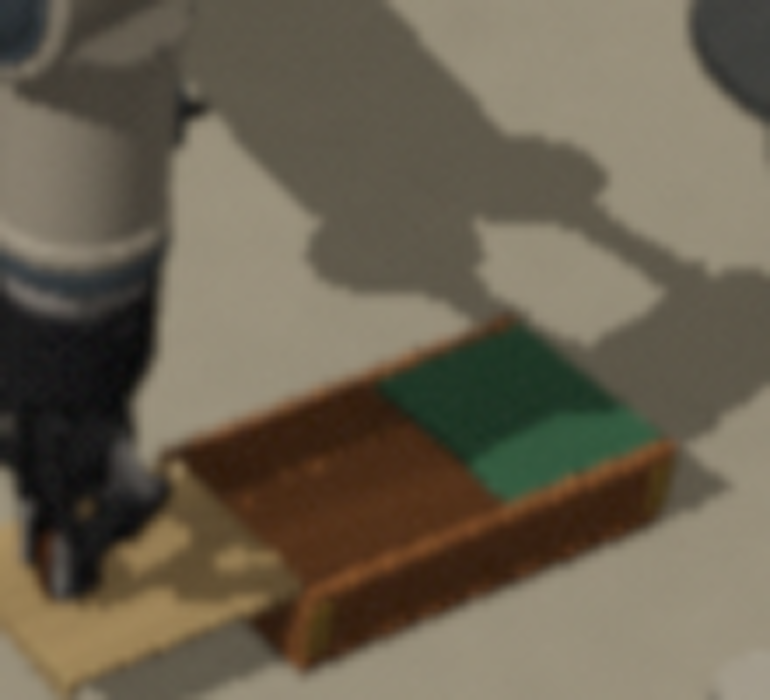

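send_rows(dp=[[0.02,0.1,0],[0.02,0.1,0],[0.02,0.1,0],[0,0,0],[0,0,0],[0,0,0],[0,0,0.5],[0,0,0.6],[0,0,0.6],[0,0,0.6]], angular=[[0,0,0],[0,0,0],[0,0,0],[0,0,0],[0,0,0],[0,0,0],[0,0,0],[0,0,0],[0,0,0],[0,0,0]], fingers=[20,20,20,24,50,50,50,50,50,50])

```text
t: 6.2
ee_pos: [0.4762, 0.0254, 0.141]
ee_rot: [179.9, -0.0, 77.9]
ft_force: [0.6, -0.2, -1.1]
grip_width: 0.0501
```

send_rows(dp=[[0.2,-0.87,0],[0.2,-0.87,0],[0.2,-0.87,0],[0.2,-0.87,0],[0.2,-0.87,0],[0.2,-0.87,0],[0.2,-0.87,0],[0.2,-0.87,0],[0.2,-0.87,0],[0.23,-0.86,0]], angular=[[0,0,0],[0,0,0],[0,0,0],[0,0,0],[0,0,0],[0,0,0],[0,0,0],[0,0,0],[0,0,0],[0,0,0]], fingers=[50,50,50,50,50,50,50,50,50,50])

```text
t: 7.2
ee_pos: [0.5371, -0.2365, 0.1404]
ee_rot: [179.9, 0.0, 77.9]
ft_force: [0.6, -0.3, 0.9]
grip_width: 0.0501
```

Run:
```python
from h import *
grab('scene','s3');crop('scene','s3c',335,455,100,180,6.5 and 6);crop('scene','s3b',260,380,150,250,6)
grab('top','t3');crop('top','t3c',175,295,170,240,6);crop('top','t3b',290,370,165,230,8)
s=manip.state();print(s['ee_pos'],s['ft_force'])
```

```text
[ 0.53704961 -0.23806274  0.13984261] [-0.18685709  0.4561629  -0.30440638]
```

View pics/s3c.png

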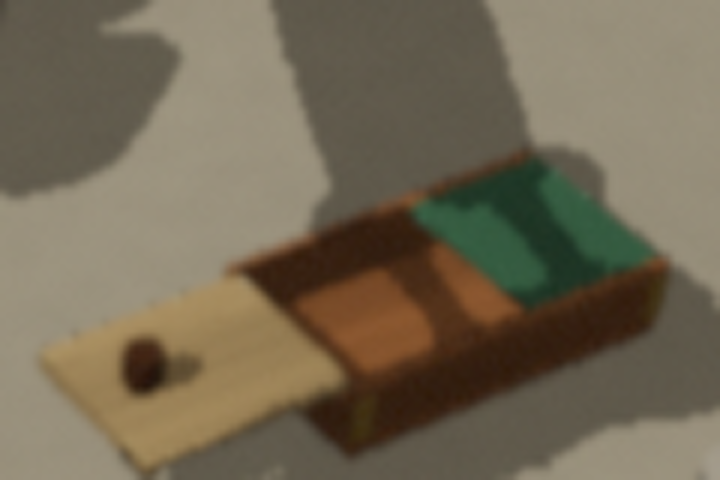

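View pics/t3c.png

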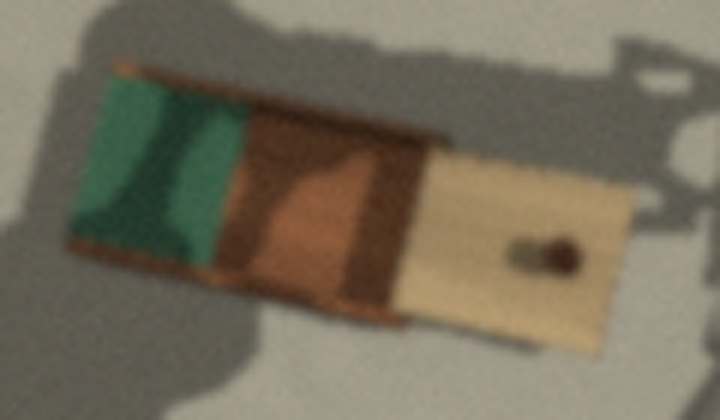

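View pics/s3b.png

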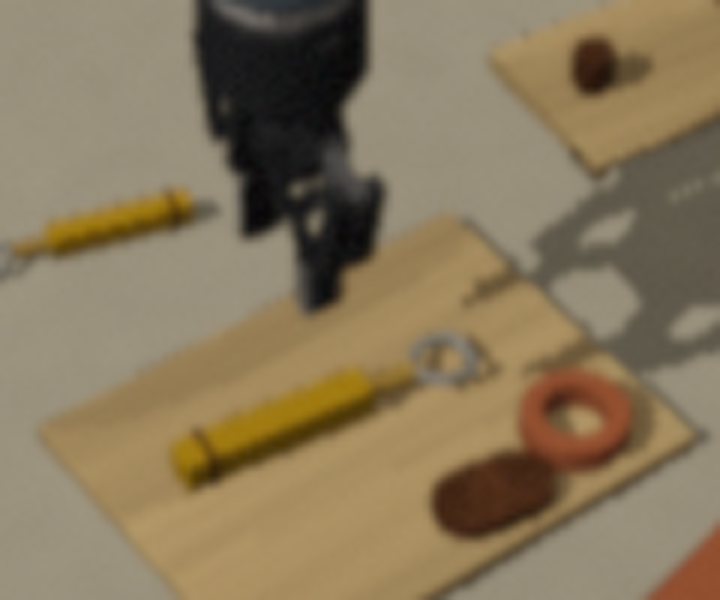

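View pics/t3b.png

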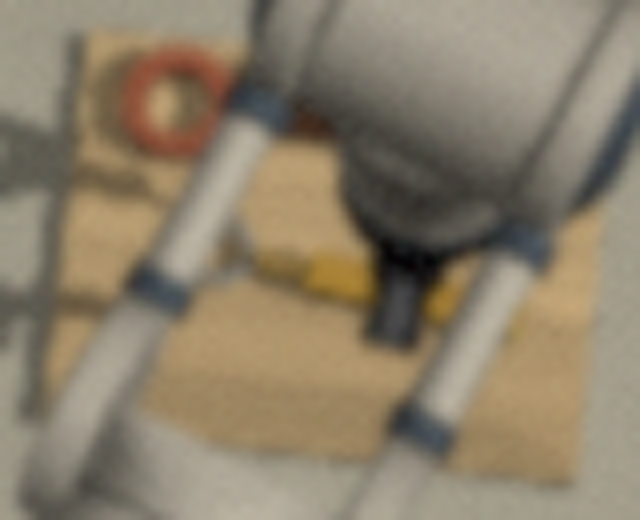

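Run:
```python
from fit import *
C['t3']=('top',175,170,6);C['s3']=('scene',335,100,6)
z=.051
D={} # label -> case coords fn index
obs=[]
def add(c,labels,ps,z=.051):
    for l,p in zip(labels,ps): obs.append((c[0],l,W(c,p,z)[:2]))
dk=['dfL','dnL','dnR','dfR']; # L = world +x?? handled by name: A = -x world side(left, +y case), B = other
add('t3',['dnB','dnA','dfB','dfA'],[(247,105),(215,265),(112,75),(70,245)])
add('tc',['dfB','dnB','dnA','dfA'],[(148,95),(340,145),(283,352),(92,315)])
add('s3',['dnA','dnB','dfB','dfA'],[(413,207),(520,308),(658,262),(535,158)])
add('sc',['dfA','dnA','dnB','dfB'],[(513,88),(348,160),(493,303),(685,225)])
add('t3',['cnB','cfB','cfA','cnA'],[(428,150),(637,185),(600,355),(392,307)])
add('s3',['cnA','cfA','cfB','cnB'],[(250,277),(40,357),(145,470),(345,380)])
add('t3',['k'],[(565,257)],.077);add('s3',['k'],[(147,350)],.077)
def f(p,full=False):
    x,y,yaw,hw,tx,ty,sx,sy=p
    c,s=np.cos(yaw),np.sin(yaw);r=[]
    M={'dn':57.5,'df':152.5,'cn':-64.5,'cf':-197.5}
    for cam,l,w in obs:
        if l=='k': q=(-165.5,0)
        else: q=(M[l[:2]],(hw if l[2]=='A' else -hw)*(1 if l[0]=='d' else 54/55))
        m=np.array([x+c*q[0]-s*q[1],y+s*q[0]+c*q[1]])
        o=np.array([tx,ty] if cam=='t' else [sx,sy])
        e=m+o-w*1000; r.append(e)
    if full: return [(a[0],a[1],e.round(1)) for a,e in zip(obs,r)]
    return np.r_[np.concatenate(r),np.array(p[4:])*1.5]
o=least_squares(f,[514,184,np.radians(78),54,0,0,0,0],loss='soft_l1',f_scale=3)
print(o.x,np.degrees(o.x[2]))
for t in f(o.x,True):print(*t)
```

```text
[514.0371 186.4425   1.3687  53.5274  -0.8882  -0.5318   0.8882   0.5318] 78.42208155670394
t dnB [-0.2 -3.6]
t dnA [-1.3  3.7]
t dfB [ 0.3 -0.1]
t dfA [6.6 2. ]
t dfB [-2.2 -1. ]
t dnB [2.1 1.7]
t dnA [-2.   1.8]
t dfA [0.9 0.8]
s dnA [-0.5 -3. ]
s dnB [4.6 1.2]
s dfB [-2.8  4.5]
s dfA [1.1 0.6]
s dfA [ 2.6 -0.9]
s dnA [-1.4 -0. ]
s dnB [-0.3  7.6]
s dfB [-3.  -0.3]
t cnB [ 1.9 -4.5]
t cfB [-4.3 -0.9]
t cfA [0.9 0.7]
t cnA [-0.2 -1.4]
s cnA [-4.5 -5.6]
s cfA [-1.6 -0.2]
s cfB [-0.5  0.6]
s cnB [ 3.8 -0.3]
t k [1.3 0.7]
s k [ 1.  -4.1]
```

The cover is fully back, with the knob at (145,365) in the crop and the opening clear. The gripper is over the target handle, so I'll descend and grip.

send_rows(dp=[[0,0,-0.7],[0,0,-0.7],[0,0,-0.7],[0,0,-0.7],[0,0,-0.6],[0,0,-0.36],[0,0,0],[0,0,0],[0,0,0],[0,0,0]], angular=[[0,0,0],[0,0,0],[0,0,0],[0,0,0],[0,0,0],[0,0,0],[0,0,0],[0,0,0],[0,0,0],[0,0,0]], fingers=[50,50,50,50,50,50,50,50,50,50], newtons=80)

```text
t: 8.3
ee_pos: [0.5376, -0.2353, 0.0274]
ee_rot: [179.9, 0.0, 78.0]
ft_force: [0.1, 0.0, 0.2]
grip_width: 0.0499
```

Run:
```python
from h import *
grab('scene','s4');crop('scene','s4b',260,380,150,250,6)
for i in range(2):
  s=manip.state();print(s['ee_pos'],s['ft_force'])
```

```text
[ 0.53750044 -0.23528007  0.027139  ] [ 0.60086891  0.04408534 -0.10778077]
[ 0.53750044 -0.23528007  0.027139  ] [ 0.60086891  0.04408534 -0.10778077]
```

View pics/s4b.png

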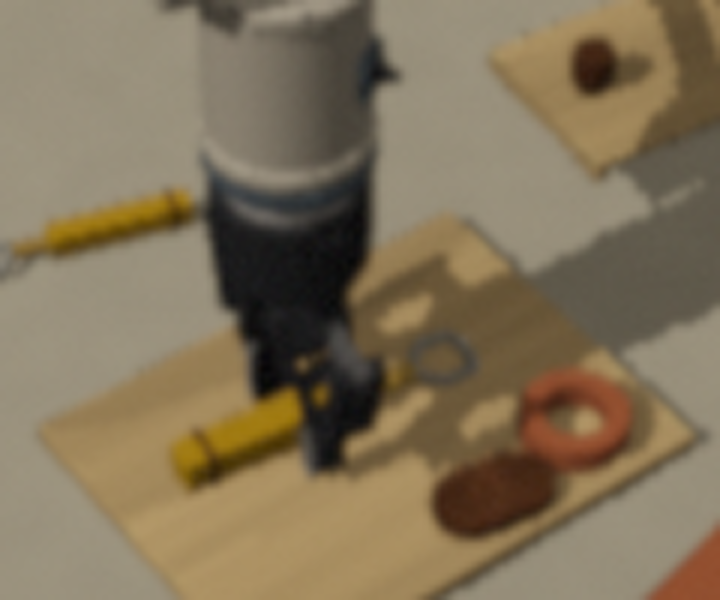

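send_rows(dp=[[0,0,0],[0,0,0],[0,0,0],[0,0,0],[0,0,0],[0,0,0.3],[0,0,0.6],[0,0,0.8],[0,0,0.8],[0,0,0.8]], angular=[[0,0,0],[0,0,0],[0,0,0],[0,0,0],[0,0,0],[0,0,0],[0,0,0],[0,0,0],[0,0,0],[0,0,0]], fingers=[16,16,16,16,16,16,16,16,16,16], newtons=80)

```text
t: 9.35
ee_pos: [0.5366, -0.2348, 0.1257]
ee_rot: [-179.9, -0.0, 78.0]
ft_force: [1.0, -0.3, -1.1]
grip_width: 0.018
```

Run:
```python
from h import *
grab('scene','s5');crop('scene','s5b',260,380,140,240,6)
s=manip.state();print(s['ee_pos'],s['ft_force'],s['grip_width'])
```

```text
[ 0.53825652 -0.23568303  0.13105024] [ 0.34968602 -0.27585369  2.89228907] 0.018334542914872437
```

View pics/s5b.png

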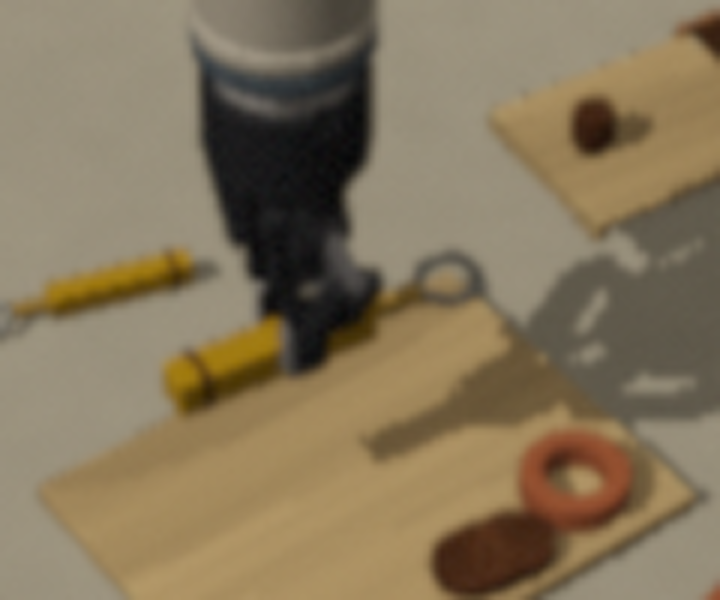

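Run:
```python
from fit import *
C['s5']=('scene',260,140,6)
for i in range(3):
  s=manip.state();print(s['t'],s['ee_pos'])
t=W('s5',(484,280),.124);e1=W('s5',(165,372),.124);e2=W('s5',(185,410),.113);print(t,e1,e2)
tcp=np.array([.5372,-.2352]);d=np.array([np.cos(np.radians(78)),np.sin(np.radians(78))])
print((t[:2]-tcp)@d,(e1[:2]-tcp)@d,(e2[:2]-tcp)@d)
```

```text
9.4 [ 0.5383 -0.2357  0.1311]
9.4 [ 0.5383 -0.2357  0.1311]
9.4 [ 0.5383 -0.2357  0.1311]
[ 0.5683 -0.1406  0.124 ] [ 0.5139 -0.2917  0.124 ] [ 0.5303 -0.2939  0.113 ]
0.09896894778011592 -0.06006322988946404 -0.05881823440732946
```

The tool is held level and straight; in the crop its tip is at (484,280) and its handle end at (165,372). I'll carry it to the case and then tilt the loop down.

send_rows(dp=[[-0.06,0.6,0.05],[-0.085,0.9,0.05],[-0.085,0.9,0.05],[-0.085,0.9,0.05],[-0.085,0.9,0.05],[-0.085,0.9,0.05],[-0.085,0.9,0.05],[-0.085,0.9,0.05],[-0.085,0.9,0],[-0.085,0.9,0]], angular=[[0,0,0.007],[0,0,0],[0,0,0],[0,0,0],[0,0,0],[0,0,0],[0,0,0],[0,0,0],[0,0,0],[0,0,0]], fingers=[16,16,16,16,16,16,16,16,16,16])

```text
t: 10.4
ee_pos: [0.5109, 0.0279, 0.1355]
ee_rot: [-179.9, 0.0, 78.4]
ft_force: [-0.0, -1.0, -1.6]
grip_width: 0.0185
```

send_rows(dp=[[-0.085,0.9,0],[-0.085,0.8,0],[-0.085,0.8,0],[-0.085,0.7,0],[-0.085,0.57,0],[0,0,0],[0,0,0],[0,0,0],[0,0,0],[0,0,0]], angular=[[0,0,0],[-0.057,0.0117,0],[-0.057,0.0117,0],[-0.057,0.0117,0],[-0.057,0.0117,0],[-0.057,0.0117,0],[-0.057,0.0117,0],[0,0,0],[0,0,0],[0,0,0]], fingers=[16,16,16,16,16,16,16,16,16,16])

```text
t: 11.4
ee_pos: [0.4992, 0.1389, 0.1367]
ee_rot: [-180.0, 20.0, 78.4]
ft_force: [-0.8, -0.4, -1.3]
grip_width: 0.018
```

Run:
```python
from h import *
grab('scene','s6');crop('scene','s6b',340,460,80,180,6)
grab('top','t6');crop('top','t6b',175,295,160,240,6)
s=manip.state();print(s['ee_pos'],s['ee_rot'],s['ft_force'],s['grip_width'])
```

```text
[0.49940727 0.13858695 0.13718401] [179.97042104  19.94999637  78.3064012 ] [-0.39982598  0.28274419 -0.84942197] 0.018031689453032563
```

View pics/s6b.png

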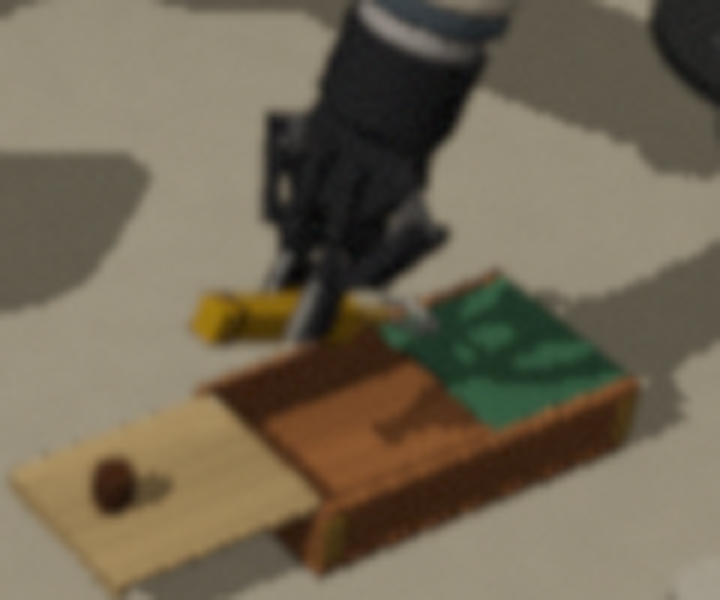

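View pics/t6b.png

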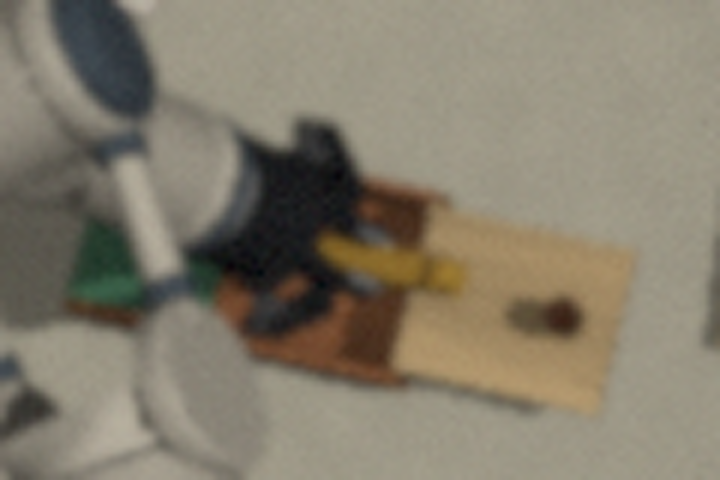

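Run:
```python
from fit import *
C['s6']=('scene',340,80,6);C['t6']=('top',175,160,6)
F=np.array([.514,.1864]);a=np.radians(78.4);d=np.array([np.cos(a),np.sin(a)]);n=np.array([-d[1],d[0]])
def rep(l,p): q=p[:2]-F;print(l,(q@d*1000).round(1),(q@n*1000).round(1))
rep('tip',W('s6',(437,320),.098))
rep('endtop mid s',W('s6',(222,297),.167));rep('endlow',W('s6',(195,338),.146))
rep('end t',W('t6',(466,275),.165))
rep('tcp',np.array([.4993,.1387]))
th=np.radians(20);print('model end top/low x', -48.4-61*np.cos(th)-1.4+np.array([11,-11])*np.sin(th))
```

```text
tip 48.0 -2.8
endtop mid s -100.8 3.0
endlow -115.6 3.2
end t -119.0 1.1
tcp -49.7 4.8
model end top/low x [-103.359  -110.8835]
```

The tool is tilted 20° with the loop down over the opening: tip at (437,320), just short of the deck edge, and handle end at (195,320). I'll descend and then start under the deck.

send_rows(dp=[[0,0,-0.45],[0,0,-0.5],[0,0,-0.5],[0,0,-0.5],[0,0,-0.38],[0.043,0.209,-0.053],[0.043,0.209,-0.053],[0.043,0.209,-0.053],[0.043,0.209,-0.053],[0.043,0.209,-0.053]], angular=[[0,0,0],[0,0,0],[0,0,0],[0,0,0],[0,0,0],[0,0,0],[0,0,0],[0,0,0],[0,0,0],[0,0,0]], fingers=[16,16,16,16,16,16,16,16,16,16], newtons=100)

```text
t: 12.5
ee_pos: [0.5064, 0.1713, 0.0596]
ee_rot: [179.9, 20.0, 78.4]
ft_force: [0.4, 0.2, -1.2]
grip_width: 0.0181
```

Run:
```python
from h import *
grab('scene','s7');crop('scene','s7b',340,460,80,180,6)
s=manip.state();print(s['ee_pos'],s['ee_rot'],s['ft_force'],s['grip_width'])
```

```text
[0.50625078 0.17200769 0.05908429] [179.96844169  19.94559366  78.41020337] [-0.99145859  0.33791966 -1.2008837 ] 0.017704821391871628
```

View pics/s7b.png

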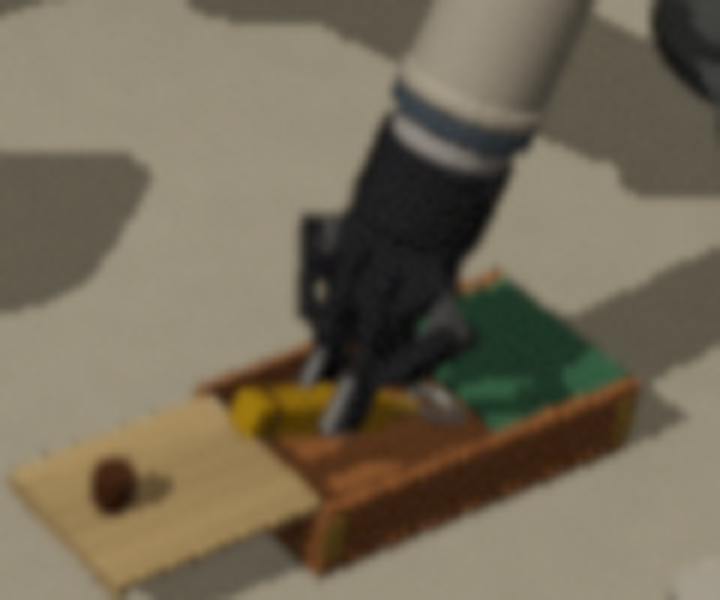

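send_rows(dp=[[0.019,0.093,-0.024],[0.019,0.093,-0.024],[0.019,0.093,-0.024],[0.019,0.093,-0.024],[0.019,0.093,-0.024],[0.019,0.093,-0.024],[0.019,0.093,-0.024],[0,0,0],[0,0,0],[0,0,0]], angular=[[0,0,0],[0,0,0],[0,0,0],[0,0,0],[0,0,0],[0,0,0],[0,0,0],[0,0,0],[0,0,0],[0,0,0]], fingers=[16,16,16,16,16,16,16,16,16,16])

```text
t: 13.55
ee_pos: [0.5099, 0.1899, 0.0541]
ee_rot: [180.0, 20.0, 78.4]
ft_force: [-0.3, -0.3, -0.7]
grip_width: 0.0177
```

Run:
```python
from h import *
s=manip.state();print(s['ee_pos'],s['ee_rot'],s['ft_force'],s['wrist_torque'],s['grip_width'])
```

```text
[0.50992286 0.18985352 0.05411185] [179.98707846  20.00813562  78.36124848] [-0.25967513 -0.28326956 -0.65076933] [ 0.21979203 -0.01853141 -0.00544463] 0.017701948717597192
```

send_rows(dp=[[0.01,0.05,0],[0.01,0.05,0],[0.01,0.05,0],[0.01,0.05,0],[0,0,0],[0,0,0],[0,0,0],[0,0,0],[0,0,0],[0,0,0]], angular=[[0,0,0],[0,0,0],[0,0,0],[0,0,0],[0,0,0],[0,0,0],[0,0,0],[0,0,0],[0,0,0],[0,0,0]], fingers=[16,16,16,16,16,16,16,16,16,16])

```text
t: 14.55
ee_pos: [0.5112, 0.1959, 0.0541]
ee_rot: [180.0, 20.0, 78.4]
ft_force: [-0.4, -3.6, 0.8]
grip_width: 0.0178
```

Run:
```python
from h import *
grab('scene','s8');crop('scene','s8b',340,460,80,180,6)
s=manip.state();print(s['ee_pos'],s['ee_rot'],s['ft_force'],s['wrist_torque'],s['grip_width'])
```

```text
[0.51116033 0.19590409 0.054118  ] [179.98035358  20.00390002  78.3584467 ] [-0.42319858 -3.76237024  0.4036695 ] [-0.41337978 -0.02204973  0.02311458] 0.017609917244549966
```

View pics/s8b.png

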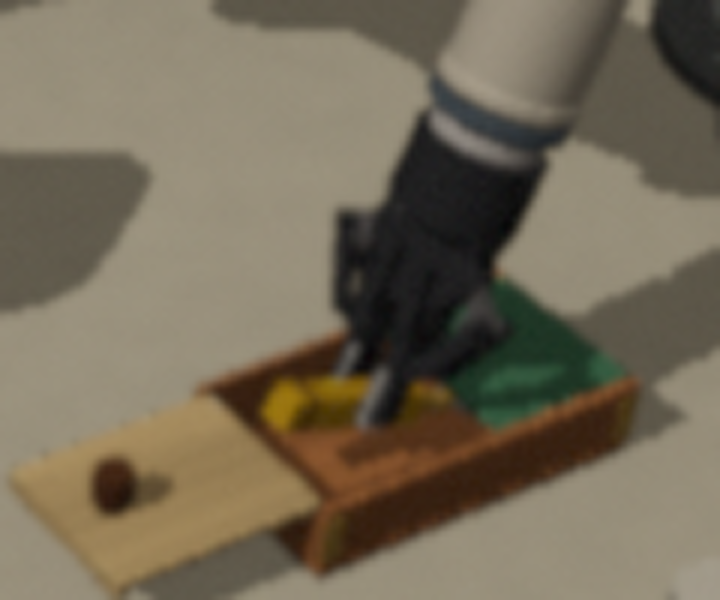

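Contact with the stop is at about 3.5 N. I'll push another 15 mm.

send_rows(dp=[[0.01,0.07,0],[0.015,0.07,0],[0.015,0.07,0],[0.015,0.07,0],[0.015,0.07,0],[0.015,0.07,0],[0.015,0.07,0],[0,0,0],[0,0,0],[0,0,0]], angular=[[0,0,0],[0,0,0],[0,0,0],[0,0,0],[0,0,0],[0,0,0],[0,0,0],[0,0,0],[0,0,0],[0,0,0]], fingers=[16,16,16,16,16,16,16,16,16,16])

```text
t: 15.6
ee_pos: [0.5132, 0.2068, 0.0543]
ee_rot: [-179.9, 20.5, 78.2]
ft_force: [-3.6, -18.3, 5.3]
grip_width: 0.0179
```

Run:
```python
from h import *
grab('scene','s9');crop('scene','s9b',340,460,80,180,6)
grab('top','t9');crop('top','t9b',175,295,160,240,6)
s=manip.state();print(s['ee_pos'],s['ee_rot'],s['ft_force'],s['wrist_torque'],s['grip_width'])
```

```text
[0.51323705 0.20682954 0.05431385] [-179.91672761   20.5037573    78.22618433] [ -3.21452606 -18.64591959   4.32032093] [-2.83781527  0.64228845  0.03134152] 0.017820157155669362
```

View pics/s9b.png

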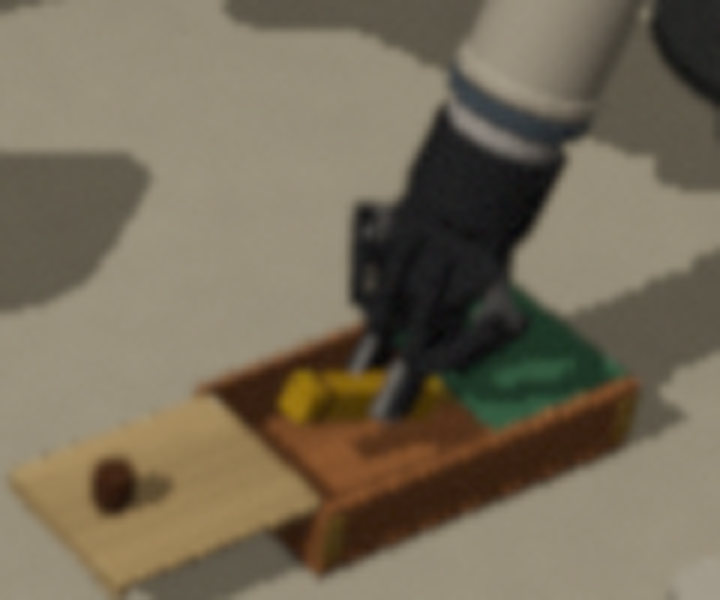

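View pics/t9b.png

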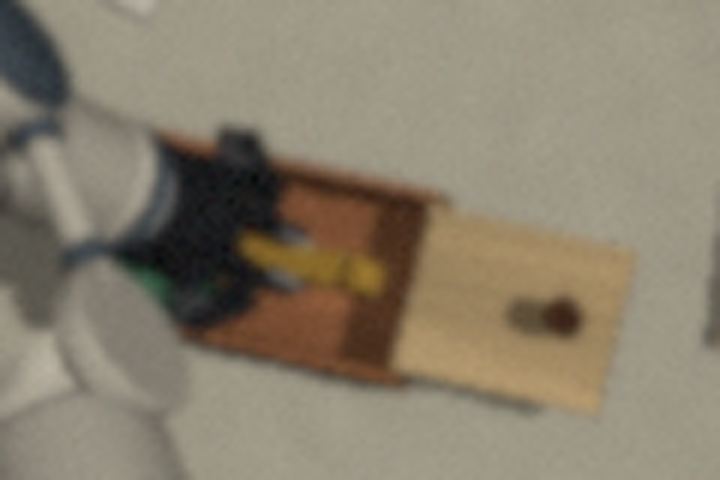

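The force is 18 N, against about 5 N expected from the spring. The handle's front top corner has probably met the deck edge at this tilt. I'll back off, reduce the tilt to 15°, then advance again.

send_rows(dp=[[-0.033,-0.16,0],[0,0,0],[-0.01,-0.049,-0.122],[-0.01,-0.049,-0.122],[0,0,0],[0.01,0.054,0],[0.01,0.054,0],[0.01,0.054,0],[0,0,0],[0,0,0]], angular=[[0,0,0],[0,0,0],[0.0427,-0.0088,0],[0.0427,-0.0088,0],[0,0,0],[0,0,0],[0,0,0],[0,0,0],[0,0,0],[0,0,0]], fingers=[16,16,16,16,16,16,16,16,16,16])

```text
t: 16.7
ee_pos: [0.5133, 0.2072, 0.0461]
ee_rot: [-180.0, 15.1, 78.4]
ft_force: [-0.5, -6.2, -2.0]
grip_width: 0.0181
```

Run:
```python
from h import *
grab('scene','s10');crop('scene','s10b',340,460,80,180,6)
s=manip.state();print(s['ee_pos'],s['ee_rot'],s['ft_force'],s['wrist_torque'],s['grip_width'])
```

```text
[0.51325615 0.20725215 0.04615919] [-179.98155176   15.10294306   78.35861024] [ 1.01746525 -5.94516743 -2.15795919] [-0.98387595 -0.05141994 -0.0768566 ] 0.01767812094801191
```

View pics/s10b.png

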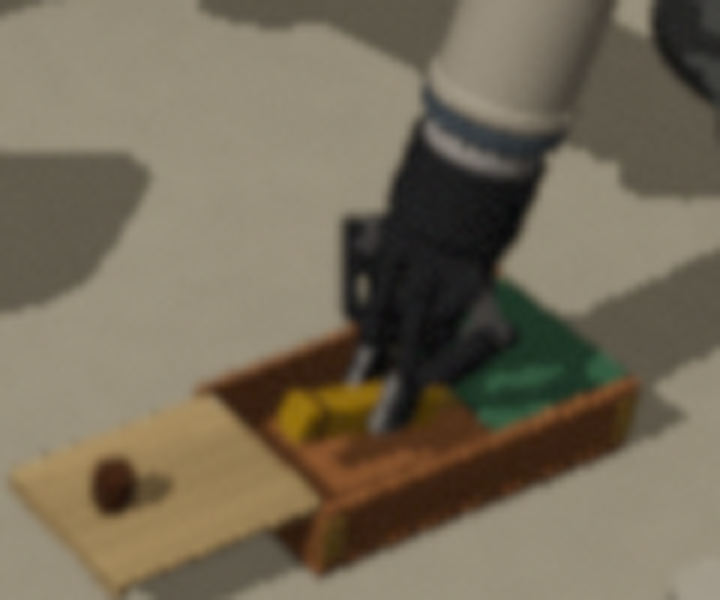

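Force is back to about 6 N, which matches the stop pushed in about 17 mm. Now I'll lay the tool flat.

send_rows(dp=[[-0.008,-0.038,-0.13],[-0.008,-0.038,-0.13],[0,0,0],[-0.005,-0.025,-0.133],[-0.005,-0.025,-0.133],[0,0,0],[0,0,0],[0,0,0],[0,0,0],[0,0,0]], angular=[[0.0427,-0.0088,0],[0.0427,-0.0088,0],[0,0,0],[0.0427,-0.0088,0],[0.0427,-0.0088,0],[0,0,0],[0,0,0],[0,0,0],[0,0,0],[0,0,0]], fingers=[16,16,16,16,16,16,16,16,16,16])

```text
t: 17.75
ee_pos: [0.5121, 0.2033, 0.0298]
ee_rot: [-179.9, 5.1, 78.4]
ft_force: [-0.5, -5.5, -3.6]
grip_width: 0.0178
```

Run:
```python
from h import *
grab('scene','s11');crop('scene','s11b',340,460,80,180,6)
grab('top','t11');crop('top','t11b',175,295,160,240,6)
s=manip.state();print(s['ee_pos'],s['ee_rot'],s['ft_force'],s['wrist_torque'],s['grip_width'])
```

```text
[0.51210792 0.20325164 0.02980418] [-179.93548596    5.15238965   78.36145281] [-0.46195379 -6.30902574 -2.73781965] [-1.14831374  0.02371439 -0.09181043] 0.017718489007742567
```

View pics/s11b.png

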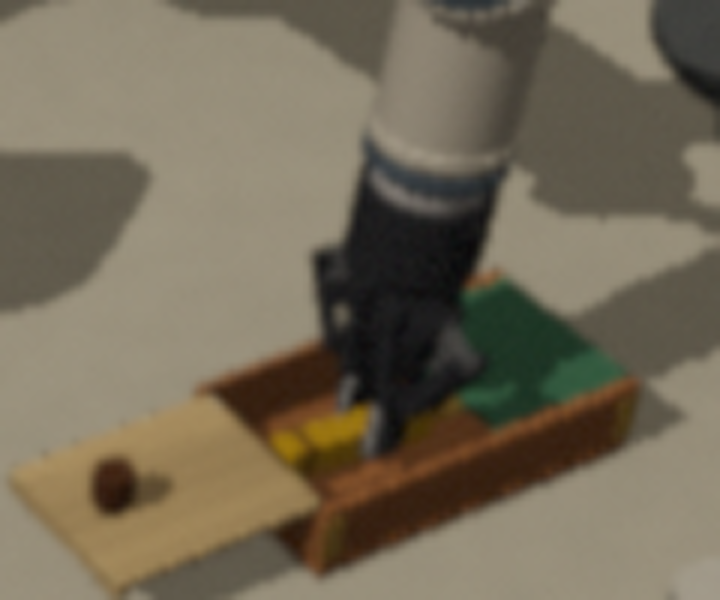

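View pics/t11b.png

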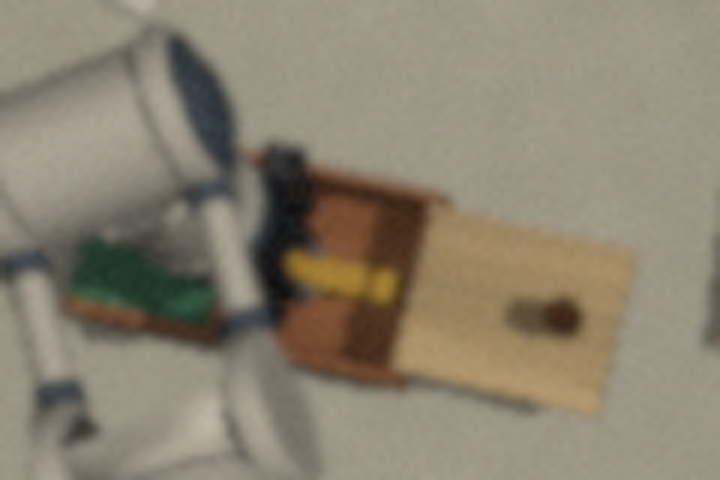

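send_rows(dp=[[-0.003,-0.013,-0.11],[-0.003,-0.013,-0.11],[0,0,0],[0,0,0],[0,0,0],[0,0,0],[0,0,0],[0,0,0],[0,0,0],[0,0,0]], angular=[[0.0437,-0.009,0],[0.0437,-0.009,0],[0,0,0],[0,0,0],[0,0,0],[0,0,0],[0,0,0],[0,0,0],[0,0,0],[0,0,0]], fingers=[16,16,16,16,16,16,16,16,16,16])

```text
t: 18.85
ee_pos: [0.5117, 0.2027, 0.0234]
ee_rot: [-179.9, 0.0, 78.4]
ft_force: [-1.3, -6.4, -2.0]
grip_width: 0.0179
```

Run:
```python
from h import *
grab('scene','s12');crop('scene','s12b',340,460,80,180,6)
grab('top','t12');crop('top','t12b',175,295,160,240,6)
s=manip.state();print(s['ee_pos'],s['ee_rot'],s['ft_force'],s['wrist_torque'],s['grip_width'])
```

```text
[0.51175029 0.20273115 0.02339524] [-1.79916507e+02  1.70017616e-02  7.83786960e+01] [-0.67475799 -5.39771169 -2.35003658] [-1.05665883  0.24098006 -0.02310411] 0.01750502331116522
```

View pics/s12b.png

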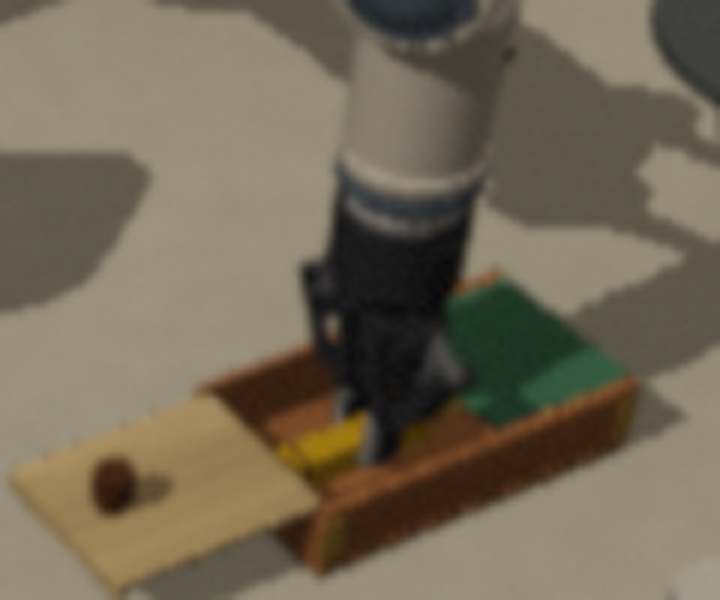

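View pics/t12b.png

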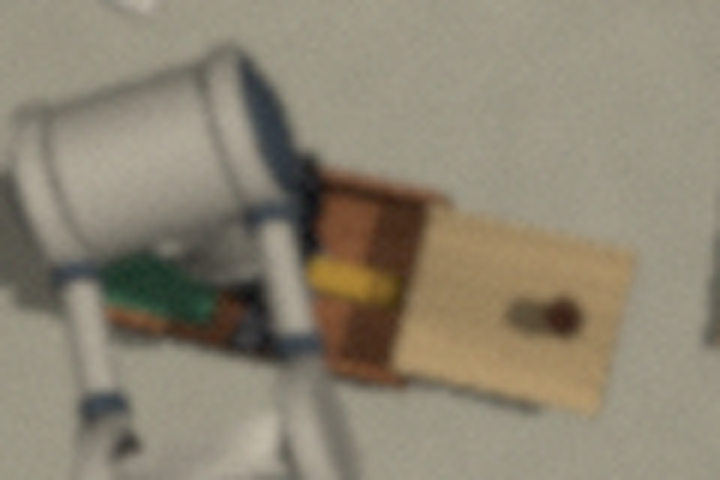

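send_rows(dp=[[0,0,-0.04],[0,0,-0.04],[0,0,0],[-0.007,-0.033,0],[-0.007,-0.033,0],[-0.007,-0.033,0],[-0.007,-0.033,0],[0,0,0],[0,0,0],[0,0,0]], angular=[[0,0,0],[0,0,0],[0,0,0],[0,0,0],[0,0,0],[0,0,0],[0,0,0],[0,0,0],[0,0,0],[0,0,0]], fingers=[16,16,16,16,16,16,16,16,16,16])

```text
t: 19.95
ee_pos: [0.5117, 0.1997, 0.0226]
ee_rot: [180.0, -0.1, 78.4]
ft_force: [-3.3, -3.2, 4.7]
grip_width: 0.018
```

The tool is on the floor, and the upward force confirms it. Releasing now.

send_rows(dp=[[0,0,0],[0,0,0],[0,0,0],[0,0,0],[0,0,0.2],[0,0,0.5],[0,0,0.8],[0,0,0.8],[0,0,0.8],[0,0,0.8]], angular=[[0,0,0],[0,0,0],[0,0,0],[0,0,0],[0,0,0],[0,0,0],[0,0,0],[0,0,0],[0,0,0],[0,0,0]], fingers=[21,25,38,38,38,38,38,38,38,38])

```text
t: 20.95
ee_pos: [0.5118, 0.1993, 0.1417]
ee_rot: [179.9, -0.2, 78.4]
ft_force: [1.2, -0.2, -0.1]
grip_width: 0.0382
```

send_rows(dp=[[-0.1,-0.6,0],[-0.2,-0.9,0],[-0.2,-0.9,0],[-0.2,-0.9,0],[-0.2,-0.9,0],[-0.1,-0.9,0],[-0.1,-0.85,0],[0,0,0],[0,0,0],[0,0,0]], angular=[[0,0,0],[0,0,0],[0,0,0],[0,0,0],[0,0,0],[0,0,0],[0,0,0],[0,0,0],[0,0,0],[0,0,0]], fingers=[45,50,50,50,50,50,50,50,50,50])

```text
t: 21.95
ee_pos: [0.4789, 0.0215, 0.1398]
ee_rot: [179.9, -0.1, 78.4]
ft_force: [-0.0, -0.7, 0.3]
grip_width: 0.0498
```

Run:
```python
from h import *
grab('scene','s13');crop('scene','s13b',340,460,80,180,6)
grab('top','t13');crop('top','t13b',175,295,160,240,6)
s=manip.state();print(s['ee_pos'],s['ee_rot'],s['ft_force'])
```

```text
[0.4787315  0.02162276 0.13926346] [ 1.79975388e+02 -1.15437783e-01  7.84361166e+01] [-0.04433367 -0.44427577  0.03469548]
```

View pics/s13b.png

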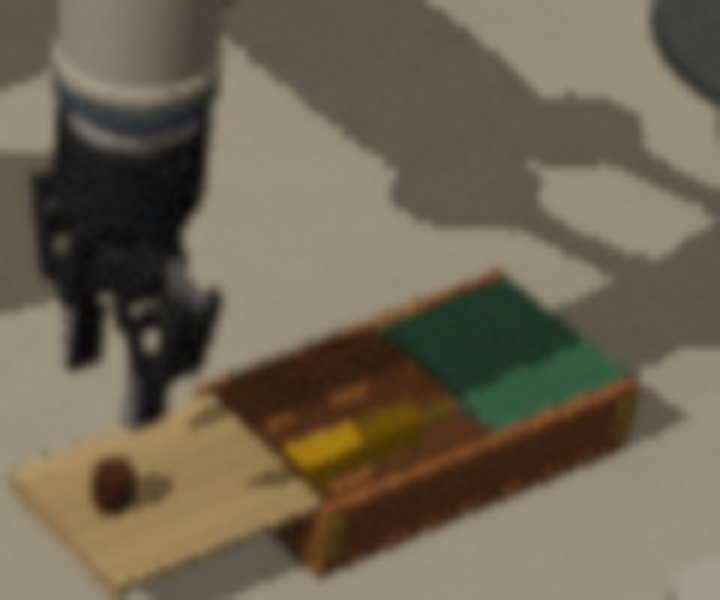

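View pics/t13b.png

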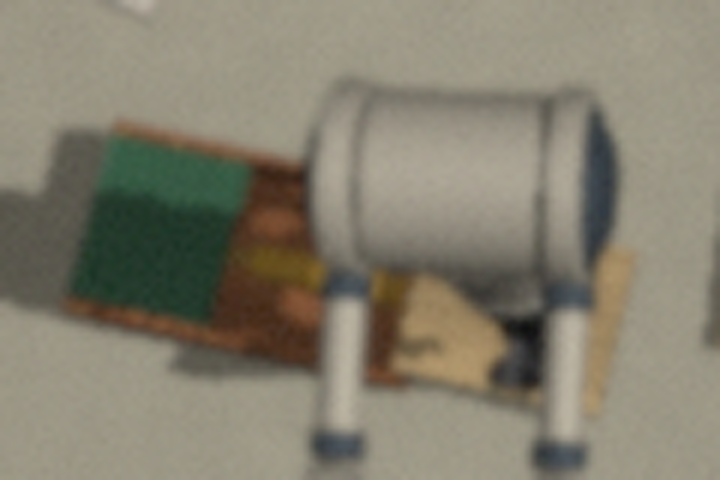

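Run:
```python
from h import *
im=np.load('scene.npz')['im'][135:175,378:428,::-1]
im=cv2.convertScaleAbs(cv2.resize(im,None,fx=16,fy=16,interpolation=cv2.INTER_CUBIC),alpha=1.6)
cv2.imwrite('pics/s13z.png',im[:, :800])
```

```text
(no output)
```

View pics/s13z.png

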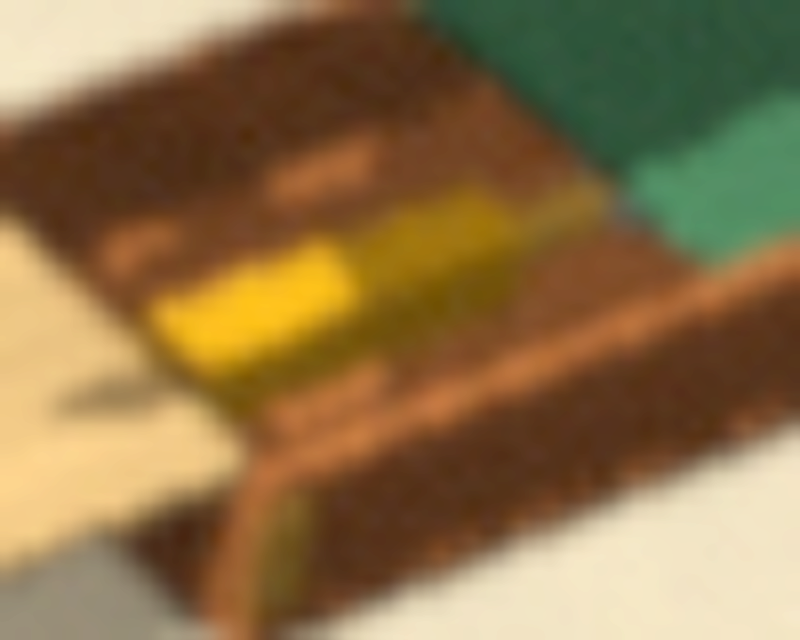

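Run:
```python
from fit import *
C['z']=('scene',378,135,16)
F=np.array([.514,.1864]);a=np.radians(78.4);d=np.array([np.cos(a),np.sin(a)]);n=np.array([-d[1],d[0]])
for l,p,z in [('far back',(155,308),.03),('far front',(480,190),.03),('near back',(205,378),.03),('near front',(518,245),.03),('ferr',(605,197),.022),('wall n0',(275,455),.051),('wall n1',(795,245),.051),('deckedge far',(425,5),.051),('deck edge near',(705,265),.051)]:
    q=W('z',p,z)[:2]-F;print(l,(q@d*1000).round(1),(q@n*1000).round(1))
```

```text
far back -33.7 14.7
far front 50.1 11.0
near back -38.2 -9.0
near front 45.5 -7.8
ferr 79.0 2.6
wall n0 -57.0 -54.2
wall n1 76.9 -55.8
deckedge far 60.6 48.3
deck edge near 56.6 -51.4
```

Run:
```python
from fit import *
D=np.load('scene.npz')['d']
for p in [(200,320),(260,310),(320,280),(400,250),(470,220),(350,180),(640,60),(560,230)]:
    u=378+p[0]/16;v=135+p[1]/16
    uu,vv=int(round(u)),int(round(v)); w=np.median(D[vv-1:vv+2,uu-1:uu+2]);print(p,atd('scene',uu,vv,w))
```

```text
(200, 320) [0.5045 0.1571 0.0315]
(260, 310) [0.5093 0.1721 0.0304]
(320, 280) [0.5108 0.1911 0.0295]
(400, 250) [0.5197 0.2062 0.031 ]
(470, 220) [0.5212 0.2255 0.03  ]
(350, 180) [0.4798 0.2407 0.0099]
(640, 60) [0.526  0.2734 0.0508]
(560, 230) [0.5275 0.2521 0.0192]
```

The tool lies flat: its handle top is at z ≈ 0.030 along its length, it is within about 1° of the case axis, and its handle front is at x ≈ 48 mm, as it should be behind the sill. Now I'll shut the cover.

send_rows(dp=[[-0.07,0.15,-0.3],[0,0,-0.5],[0,0,-0.5],[0,0,-0.5],[0,0,-0.5],[0,0,0],[0,0,0],[0,0,0],[0,0,0],[0,0,0]], angular=[[0,0,0],[0,0,0],[0,0,0],[0,0,0],[0,0,0],[0,0,0],[0,0,0],[0,0,0],[0,0,0],[0,0,0]], fingers=[50,50,50,50,50,50,18,18,18,18], newtons=40)

```text
t: 23.05
ee_pos: [0.4778, 0.025, 0.071]
ee_rot: [179.8, -0.1, 78.4]
ft_force: [5.5, -0.2, -2.7]
grip_width: 0.022
```

send_rows(dp=[[0.04,0.2,0],[0.08,0.4,0],[0.08,0.4,0],[0.08,0.4,0],[0.08,0.4,0],[0.08,0.4,0],[0.08,0.4,0],[0.08,0.4,0],[0.06,0.3,0],[0.04,0.2,0]], angular=[[0,0,0],[0,0,0],[0,0,0],[0,0,0],[0,0,0],[0,0,0],[0,0,0],[0,0,0],[0,0,0],[0,0,0]], fingers=[18,18,18,18,18,18,18,18,18,18])

```text
t: 24.05
ee_pos: [0.4994, 0.1297, 0.071]
ee_rot: [179.7, -0.0, 78.3]
ft_force: [7.1, -4.5, -2.9]
grip_width: 0.0224
```

send_rows(dp=[[0.05,0.1,0],[0.04,0.1,0],[0.02,0.1,0],[0.02,0.1,0],[0.02,0.1,0],[0.02,0.06,0],[0.01,0.05,0],[0,0,0],[0,0,0],[0,0,0]], angular=[[0,0,0],[0,0,0],[0,0,0],[0,0,0],[0,0,0],[0,0,0],[0,0,0],[0,0,0],[0,0,0],[0,0,0]], fingers=[18,18,18,18,18,18,18,18,18,18])

```text
t: 25.05
ee_pos: [0.5027, 0.1448, 0.0709]
ee_rot: [180.0, 0.3, 78.2]
ft_force: [-2.2, -17.5, 8.8]
grip_width: 0.0224
```

Run:
```python
from h import *
grab('scene','s14');crop('scene','s14b',340,460,80,180,6)
s=manip.state();print(s['ee_pos'],s['ee_rot'],s['ft_force'])
```

```text
[0.50267033 0.14474621 0.07088696] [179.95706002   0.34218167  78.2417668 ] [ -1.87050733 -18.05216446   9.87194598]
```

View pics/s14b.png

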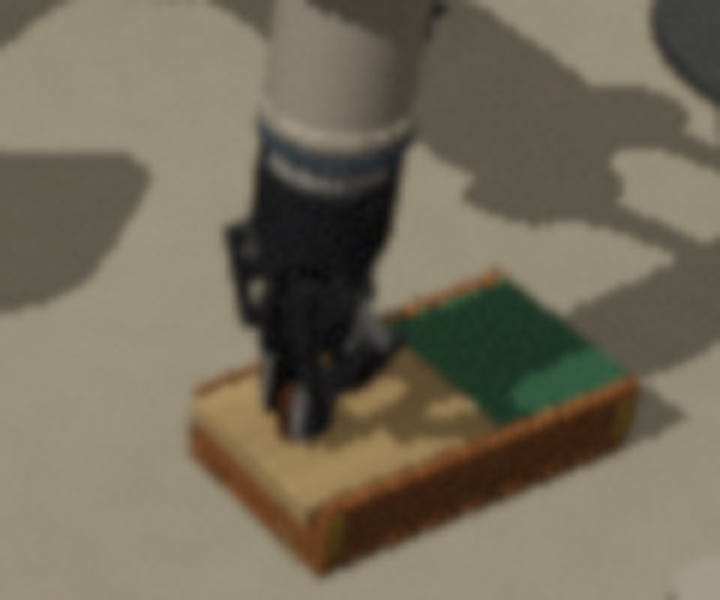

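The cover has met its end stop after 122 mm of travel, and the picture shows no gap at the deck. I'll relax the push, release, and retreat.

send_rows(dp=[[-0.02,-0.12,0],[0,0,0],[0,0,0],[0,0,0],[0,0,0],[0,0,0.3],[0,0,0.6],[0,0,0.8],[0,0,0.8],[0,0,0.8]], angular=[[0,0,0],[0,0,0],[0,0,0],[0,0,0],[0,0,0],[0,0,0],[0,0,0],[0,0,0],[0,0,0],[0,0,0]], fingers=[18,18,26,50,50,50,50,50,50,50])

```text
t: 26.1
ee_pos: [0.5021, 0.1452, 0.1705]
ee_rot: [180.0, -0.1, 78.4]
ft_force: [-0.1, 0.0, 0.3]
grip_width: 0.0501
```

send_rows(dp=[[0,-0.5,0.3],[0,-0.9,0.3],[0,-0.9,0],[0,-0.9,0],[0,-0.9,0],[0,-0.9,0],[0,-0.9,0],[0,-0.5,0],[0,0,0],[0,0,0]], angular=[[0,0,0],[0,0,0],[0,0,0],[0,0,0],[0,0,0],[0,0,0],[0,0,0],[0,0,0],[0,0,0],[0,0,0]], fingers=[50,50,50,50,50,50,50,50,50,50])

```text
t: 27.1
ee_pos: [0.5022, -0.0469, 0.1867]
ee_rot: [-180.0, -0.1, 78.3]
ft_force: [0.5, -0.2, -0.2]
grip_width: 0.0501
```

Run:
```python
from h import *
grab('scene','s15');crop('scene','s15b',360,455,115,180,8)
grab('top','t15')
s=manip.state();print(s['ee_pos'],s['ft_force'])
```

```text
[ 0.50229495 -0.04620512  0.18687737] [0.36051784 0.39418819 0.2381515 ]
```

View pics/s15b.png

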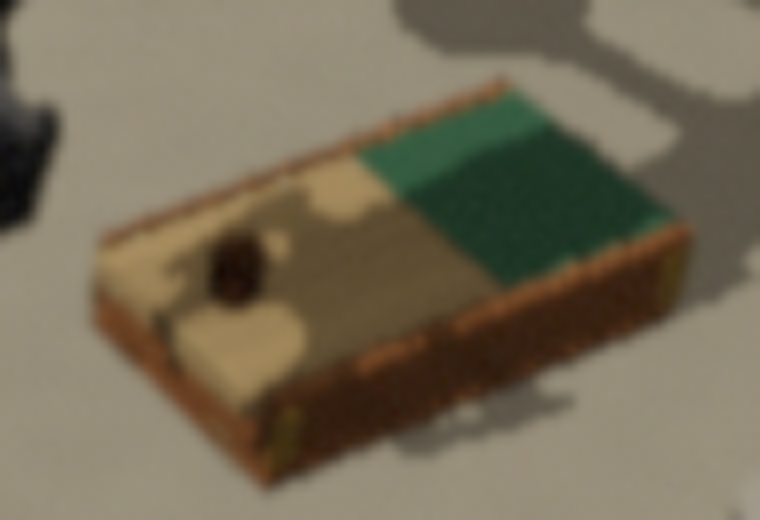

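View pics/s15.png

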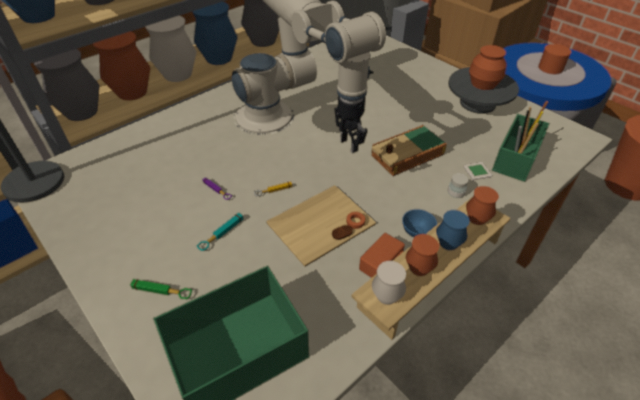

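View pics/t15.png

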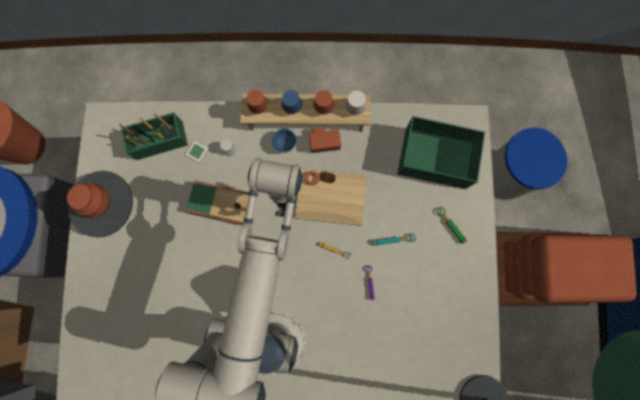

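The cover is shut flush against the deck along the line (360,160)–(500,285) in the crop. The ring, rib and other things on the table are where they started, and the gripper is clear of everything. Handing in.

```bash
python3 -c "
from plant import manip
print(manip.job_done())"
```

```text
the job is handed in; nothing more can be done
None
```

The trimming tool is put away in the case with the cover shut, and I handed the job in at about 27 s of the 72 s allowed. I drew the cover back to its end stop, then fed the tool loop-first under the deck at a 20° tilt. I pushed the stop in, laid the tool flat behind the sill and released it, then slid the cover 122 mm to its shut stop.

**Last checks that agreed:**
- **Flat:** depth readings put the handle top at z ≈ 0.030 along its whole length.
- **Seated behind the sill:** the handle front was at x ≈ 48 mm, against 47.5 mm expected.
- **Cover:** no gap shows between cover and deck.
- **Other things:** the rest of the table looked unmoved in the pictures.

**Checks that disagreed:**
- **Push force:** while I was pushing the stop in, the force rose to about 18 N against about 5 N expected. The handle corner had probably met the deck edge. I backed off and reduced the tilt, and it came back to about 6 N.
- **Cover pull:** it reached about 45 N at the wrist when the cover met its back stop, because I overshot by about 10 mm. That is over 40 N, but it was the fingers pulling on the knob, not the arm or gripper body pressing on something.
- **Straightness:** the two handle edges gave −2.5° and +0.8° from the case axis, so about 1° off on average.
- **Case position:** the case centre line from the cameras and from the arm differed by about 3 mm sideways.

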